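# Empty the sample pan into the tray and put it back on the scale

## Robot

A 6-joint arm with a two-finger parallel gripper is mounted at the origin on the work surface. World frame = base frame: x ahead of the robot, y to its left, z up, the work surface at z = 0. Lengths are in m, angles in rad, forces in N, time in s.
With the tool pointing down it reaches from about 0.375 to 0.9 m from the base axis. Payload 3.1 kg.
Tool frame: the origin (TCP) lies on the mounting face of the last link; the fingertips stand 173 mm ahead of it and the grasp point (between the pads) lies 155 mm ahead of it; z points along the fingers, y is the line along which they close (so a half turn about z gives the same grasp; the last joint's range is limited). The gripper opens to 85 mm and grips with 20 to 120 N. Pads are 22 mm wide; open, the fingers measure 114 mm over their backs; the gripper's body (76 mm by 85 mm) begins 54 mm behind the grasp point. The pads swing forward as they close: fully open they stand 13 mm farther back than shut.
Start: joints at [-1.286, 0.527, 1.433, -0, 1.181, -0.178], TCP at [0.28, -0.559, 0.405] pointing down, gripper open.
Joint ranges: [-3.08, 3.08], [-0.75, 2.2], [0.22, 2.44], [-1.43, 4.57], [0, 2.65], [-2.85, 2.85]. Speed limits (rad/s): [2.79, 2.79, 3.14, 3.14, 3.14, 3.14].

## Interface

Orientations are given as a unit quaternion [x, y, z, w].
In Python, from station import bot gives the robot as it stands.
- The arm moves only by the tool send_rows, never from a script. Its argument "series" is a list of rows, each a list of 3 entries, a list of its own where there are three numbers: the shift along the tool's x, y, z in cm, then the turn about the tool's z in degrees, then the finger opening in cm, from 0 to 8.54. In form: [[[tx, ty, tz], turn, grip], ...]. A call has 1 to 12 rows; each row is the pose to reach, as a shift and turn from the pose commanded when the call began, along the tool's axes at that moment; what a row does not reach only later rows make up. A row lasts 1/10 s, in which the tool goes at most 50 mm and 8.59 degrees, less where a joint would pass 70% of its speed; a pose out of reach is approached as far as the arm can. A call with a gripper value outside its range is refused whole. The fingers move at their own pace and stop on an object; "newtons" is the grip in N (left out, the last holds). Time passes only in rows, so rows that repeat a pose let the fingers close. It gives the time, the measured TCP pose, the force, the opening and the grip force at its end, in the units of the state.
- bot.get_state(): the state, without advancing time (a new reading comes with each control period).
- bot.read_camera(name): name is "scene" or "top" or "wrist"; returns (picture, depth): 480x640x3 uint8, red, green, blue; 480x640 float32, m along the optical axis (not along the pixel's ray), 0 where there is no reading.
- bot.camera_params(name): a dict with "camera_matrix" (3x3 intrinsics, pixels), "R" (3x3) and "t" (3): a world point X has camera coordinates R X + t. Camera axes: x right, y down, z forward; pixel columns grow to the right and rows downward; lengths in m; the calibration is good to about 2 mm. A picture is of the moment at which its call begins: read the wrist's pose just before it. camera_params takes no time and is no camera call; for the wrist camera it gives the pose at the moment of the call.
- bot.finish_job(): hands the job in; it is judged then, once.
The state is a dict: "time": time; "joint_positions": joint angles; "joint_vel": joint speeds; "joint_efforts": joint torques, N m; "position": TCP position; "tool_rot": TCP orientation; "wrist_force": force on the tool from outside, world axes, zero at the start; "torque": the same for the moment, N m; "opening": opening from 0.0 (shut) to 1.0 (fully open); "finger_force": force on a finger pad.
Only numpy, scipy, OpenCV 4.12 (cv2) and the standard library are available. Lean on these libraries where they do the work, as an engineer would, in place of code of your own. Each camera call takes 0.05 s, during which the arm holds its last target. There are 200 camera calls.

## Task

Take the weighed steel pan off the scale and tip it over the grey tray so that all four bushings end up inside the tray. Then stand the empty pan upright again with its whole base on the scale's plate and let go of it, leaving the calibration weight, the hand gauge and the jar where they are.

Things in the scene. Friction and masses are not known exactly. Their poses are not given: they have to be found in the camera images.
- pan: Loose round steel pan, open on top, 62 mm high, flaring from an 84 mm base to a 124 mm rim, wall 4 mm, floor 5 mm, 0.25 kg; holds the bushings. Origin: centre of its underside, z up. A round black handle, 18 mm thick, sticks out level along its -x to 165 mm from the pan's axis, centre line 48 mm above the underside. Starts upright on the scale, handle roughly towards the robot.
- handle (a point): Point on the centre line of the pan's handle at which to grip it, 115 mm from the pan's axis; axes as the pan's.
- rim (a point): Centre of the pan's mouth, 62 mm above its underside; axes as the pan's.
- scale: Fixed cream bench scale, housing 250 mm (x) by 190 mm (y), 38 mm high, with a square steel plate on top; the housing reaches 155 mm to its -x (control panel) and 95 mm to its +x. Origin on the bench under the plate's centre. It may be on the left or on the right.
- plate (a point): Centre of the top face of the scale's plate (170 by 170 mm, 50 mm above the bench); axes as the scale's.
- tray: Fixed grey open rectangular tray, outside 220 mm (x) by 220 mm (y), 60 mm high, walls and floor 5 mm; empty at the start. Origin: centre of its underside on the bench. On the other side from the scale.
- bush0: One of four alike flanged aluminium bushings, 28 mm long, flange 25 mm and barrel 21 mm in diameter, 30 g, loose in the pan. Origin: centre of the flange's outer face, z along its axis.
- bush1: One of four alike flanged aluminium bushings, 28 mm long, flange 25 mm and barrel 21 mm in diameter, 30 g, loose in the pan. Origin: centre of the flange's outer face, z along its axis.
- bush2: One of four alike flanged aluminium bushings, 28 mm long, flange 25 mm and barrel 21 mm in diameter, 30 g, loose in the pan. Origin: centre of the flange's outer face, z along its axis.
- bush3: One of four alike flanged aluminium bushings, 28 mm long, flange 25 mm and barrel 21 mm in diameter, 30 g, loose in the pan. Origin: centre of the flange's outer face, z along its axis.
- bush0_mid (a point): Middle of bush0, 14 mm along its axis from its origin.
- bush1_mid (a point): Middle of bush1, 14 mm along its axis from its origin.
- bush2_mid (a point): Middle of bush2, 14 mm along its axis from its origin.
- bush3_mid (a point): Middle of bush3, 14 mm along its axis from its origin.
- weight: Bystander: loose steel calibration weight, a 56 mm cylinder with a knob, 80 mm high in all; origin at the centre of its underside.
- gauge: Bystander: loose hand-held force gauge lying flat, cream box 150 by 66 by 34 mm with a 40 mm steel rod out of its +x end; origin at the centre of its underside.
- jar: Bystander: loose white lidded jar, 68 mm in diameter, 85 mm high; origin at the centre of its underside.

How it is judged:
By the outcome, as a careful person would: the job done as asked, in the order asked, and still so for the second after the job is handed in, with the robot touching nothing.
It also fails if it takes over 54 s, if anything falls off the work surface, if the arm or the gripper's body presses on something with over 40 N, if the wrist force passes 120 N, or if a joint passes its speed limit or range.

## Working session

There is one attempt and no reset: what is moved stays moved. The work goes in short steps, Python scripts to look and compute and a tool call to move; the robot and the scene stay as the last step left them, time stands still between calls to the robot, and variables do not carry over. Pictures are saved under pics/ and viewed, at most 10 in all, crops included, and the job is handed in when it is done.

Besides the shell and the picture viewer there is one more tool, called as name(argument=value, ...) on one line, values as JSON. send_rows: Moves the arm, as the interface text tells. Its arguments: {"type":"object","properties":{"series":{"type":"array"},"newtons":{"type":"number"}},"required":["series"]}

```bash
mkdir -p pics; ls; python3 - <<'E'
from station import bot
import cv2,numpy as np
for n in ["top","scene"]:
    p,d=bot.read_camera(n); cv2.imwrite(f"pics/{n}0.png",p[:,:,::-1]); np.save(f"{n}0.npy",d)
    c=bot.camera_params(n); print(n,c)
print(bot.get_state())
E
```

```text
pics
top {'camera_matrix': array([[505.25553214,   0.        , 315.15315123],
       [  0.        , 505.25553214, 247.93287203],
       [  0.        ,   0.        ,   1.        ]]), 'R': array([[-0.01920511, -0.99957767, -0.02180907],
       [-0.99389354,  0.02145744, -0.10823678],
       [ 0.10865903,  0.0195972 , -0.99388589]]), 't': array([-0.10447709,  0.60588543,  1.14976809])}
scene {'camera_matrix': array([[505.7276891 ,   0.        , 316.0826091 ],
       [  0.        , 505.7276891 , 228.25235794],
       [  0.        ,   0.        ,   1.        ]]), 'R': array([[-0.62503359,  0.78040711,  0.01725523],
       [ 0.43465663,  0.36631066, -0.82273332],
       [-0.64838771, -0.50673586, -0.56816559]]), 't': array([ 0.44500695, -0.12520991,  1.31761113])}
{'time': 0.1, 'joint_positions': array([-1.28549793e+00,  5.28383229e-01,  1.43378289e+00, -1.22105553e-05,
        1.18142702e+00, -1.78486842e-01]), 'joint_vel': array([ 0.00078611, -0.00173277, -0.00369825, -0.00172228,  0.00095231,
       -0.00027539]), 'joint_efforts': array([-1.53722453e-04, -4.43303561e+01, -1.78586644e+01, -1.56990141e-04,
        3.90075831e-03, -7.08302494e-06]), 'position': array([ 0.27952792, -0.55865559,  0.40382221]), 'tool_rot': array([ 9.73232156e-01,  2.29822040e-01, -5.90311422e-05, -9.98512875e-04]), 'wrist_force': array([-0.16201267,  0.73791395,  0.48169799]), 'torque': array([-0.03281762,  0.02339999, -0.02269663]), 'finger_force': 0.0, 'opening': 1.0002572697029941}
```

View pics/top0.png

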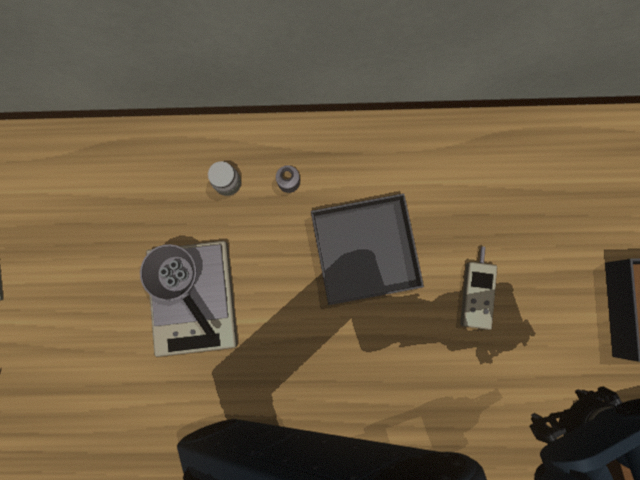

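View pics/scene0.png

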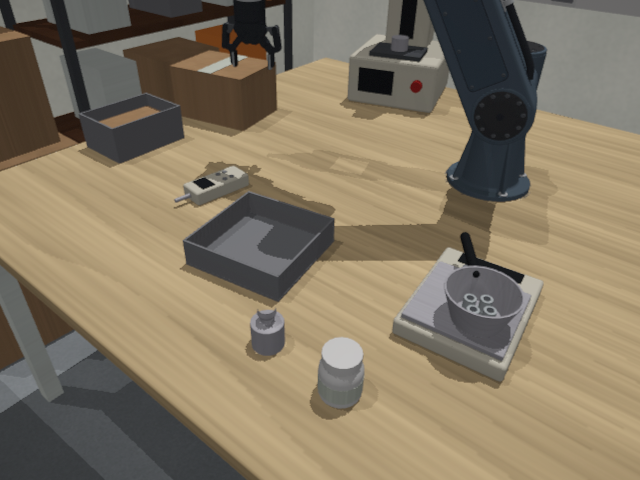

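The top view shows the pan at (170,271) on the scale, with its handle running to (214,338). The tray is at (367,249), the jar at (224,177), the weight at (288,178) and the gauge at (480,295). The four bushings stand in the pan. Next I'll measure positions from depth.

```bash
cat > h.py <<'E'
import numpy as np,cv2
from scipy.spatial.transform import Rotation as Ro
def cloud(d,c):
    K,R,t=c["camera_matrix"],c["R"],c["t"]
    v,u=np.indices(d.shape); P=np.stack([(u-K[0,2])/K[0,0]*d,(v-K[1,2])/K[1,1]*d,d],-1)
    return (P-t)@R
def pose(s):
    R=Ro.from_quat(s["tool_rot"]); return R,np.array(s["position"])
def shift(s,grasp,fwd_yaw,off=0.155):
    """tool shift cm & turn deg to put grasp point at 'grasp', closing line perpendicular to heading fwd_yaw (deg)"""
    R,p=pose(s); M=R.as_matrix()
    d=M.T@(np.array(grasp)-(p+M[:,2]*off))
    ty=np.degrees(np.arctan2(M[1,1],M[0,1]))
    turn=-((fwd_yaw+90-ty+90)%180-90)   # tool z is down: turn about tool z lowers the world yaw
    return np.round(d*100,2),round(turn,2)
E
python3 - <<'E'
from h import *; from station import bot
d=np.load("top0.npy"); W=cloud(d,bot.camera_params("top")); z=W[...,2]
def box(u0,u1,v0,v1,za,zb):
    w=W[v0:v1,u0:u1]; m=(w[...,2]>za)&(w[...,2]<zb)&(d[v0:v1,u0:u1]>0); return w[m]
def rect(p): return cv2.minAreaRect(p[:,:2].astype(np.float32)*1000)
print("bench z",np.median(box(250,300,280,330,-.1,.03)[:,2]))
t=box(300,435,185,315,.05,.07); print("tray",rect(t),len(t),np.median(t[:,2]))
p=box(140,245,230,365,.043,.056); print("plate",rect(p),len(p),np.median(p[:,2]))
p=box(140,245,230,365,.028,.056); print("scale",rect(p))
r=box(130,215,230,312,.106,.125); print("rim",rect(r),cv2.minEnclosingCircle(r[:,:2].astype(np.float32)*1000),np.median(r[:,2]))
h=box(180,225,285,350,.085,.12); c=np.array(cv2.minEnclosingCircle(r[:,:2].astype(np.float32))[0])
h=h[np.linalg.norm(h[:,:2]-c,axis=1)>.07]; vx,vy,x,y=cv2.fitLine(h[:,:2].astype(np.float32),cv2.DIST_HUBER,0,.01,.01).ravel()
rr=np.linalg.norm(h[:,:2]-c,axis=1);print("handle",len(h),(x,y),"yaw",np.degrees(np.arctan2(c[1]-y,c[0]-x)),np.degrees(np.arctan2(vy,vx)),rr.max(),np.percentile(h[:,2],[5,50,95]))
for n,b in dict(jar=(200,245,155,200),weight=(270,305,160,200),gauge=(455,505,240,335)).items():
    q=box(*b,.02,.12); print(n,rect(q),q[:,2].max())
s=bot.get_state(); f=c-.115*np.array([np.cos(a:=np.arctan2(c[1]-y,c[0]-x)),np.sin(a)])
print("grip",f,shift(s,[*f,.098],np.degrees(a)),pose(s)[0].as_matrix().round(3))
E
```

```text
bench z -2.5301615306344647e-05
tray ((598.68701171875, -235.05921936035156), (220.30078125, 220.68544006347656), 9.497570991516113) 942 0.059010839320448406
plate ((492.3912658691406, 175.51083374023438), (239.3868408203125, 173.1827850341797), 4.623798847198486) 3551 0.05011055965184874
scale ((494.5297546386719, 175.2336883544922), (250.1730194091797, 191.73670959472656), 5.630861759185791)
rim ((535.5596923828125, 203.85614013671875), (151.55752563476562, 122.16645050048828), 3.2938759326934814) ((529.7357177734375, 192.88558959960938), 84.3434829711914) 0.11047762363358248
handle 312 (np.float32(0.44151846), np.float32(0.12838116)) yaw 36.174249583243565 33.426697 0.1498832913969849 [0.09920936 0.1050198  0.10911588]
jar ((770.6143188476562, 92.45077514648438), (64.45879364013672, 63.828086853027344), 82.35943603515625) 0.09100981953578528
weight ((771.7362670898438, -54.98976135253906), (55.102664947509766, 54.32986068725586), 18.654104232788086) 0.08128376428446143
gauge ((507.3096008300781, -496.67657470703125), (68.02359771728516, 189.8632049560547), 82.04731750488281) 0.042322808252548125
grip [0.43690479 0.12500765] (array([ 44.65, -54.04,  15.2 ]), np.float64(-9.6)) [[ 0.894  0.447 -0.001]
 [ 0.447 -0.894  0.002]
 [ 0.    -0.002 -1.   ]]
```

```bash
python3 - <<'E'
from h import *; from station import bot
from scipy.optimize import least_squares
d=np.load("top0.npy"); W=cloud(d,bot.camera_params("top"))
w=W[230:360,130:240].reshape(-1,3); r=w[(w[:,2]>.106)&(w[:,2]<.116)][:,:2]
c=np.array([.5355,.2039])
for _ in range(8):
    q=r-c; rr=np.linalg.norm(q,axis=1); m=(abs(rr-.060)<.006)&(q@[-.83,-.55]<.035)
    c=least_squares(lambda c:np.linalg.norm(r[m]-c,axis=1)-.0600,c,loss="soft_l1",f_scale=.001).x
print(c,m.sum(),np.std(rr[m]))
h=w[(w[:,2]>.09)&(w[:,2]<.115)]; q=h[:,:2]-c; rr=np.linalg.norm(q,axis=1); h=h[(rr>.075)&(rr<.17)&(q@[-.83,-.55]>.06)]
vx,vy,x,y=cv2.fitLine(h[:,:2].astype(np.float32),cv2.DIST_HUBER,0,.01,.01).ravel()
a=np.arctan2(c[1]-y,c[0]-x); print("yaw",np.degrees(a),np.degrees(np.arctan2(vy,vx)),np.linalg.norm(h[:,:2]-c,axis=1).max())
s=bot.get_state(); f=c-.115*np.array([np.cos(a),np.sin(a)])
print("grip",f,[shift(s,[*f,z],np.degrees(a)) for z in (.18,.098)])
E
```

```text
[0.54886807 0.20287559] 329 0.0018869576986450633
yaw 35.18897980651619 34.122772 0.16990206178860243
grip [0.45488366 0.13660394] [(array([ 46.78, -54.29,   7.01]), np.float64(-8.62)), (array([ 46.77, -54.28,  15.21]), np.float64(-8.62))]
```

send_rows(series=[[[46.8,-54.3,4],-8.3,8.5],[[46.8,-54.3,4],-8.3,8.5],[[46.8,-54.3,4],-8.3,8.5],[[46.8,-54.3,4],-8.3,8.5],[[46.8,-54.3,4],-8.3,8.5],[[46.8,-54.3,4],-8.3,8.5],[[46.8,-54.3,4],-8.3,8.5],[[46.8,-54.3,4],-8.3,8.5],[[46.8,-54.3,4],-8.3,8.5],[[46.8,-54.3,4],-8.3,8.5],[[46.8,-54.3,4],-8.3,8.5],[[46.8,-54.3,4],-8.3,8.5]], newtons=30)

```text
time: 1.3
position: [0.4264, 0.0239, 0.3712]
tool_rot: [0.954, 0.3, 0.0, 0.0]
wrist_force: [1.1, -0.7, 1.0]
opening: 0.997
finger_force: 0.0
```

```bash
python3 - <<'E'
from h import *; from station import bot
s=bot.get_state(); print(s["time"],s["position"],s["joint_vel"].round(2),[shift(s,[.4549,.1366,z],34.6) for z in (.18,.098)])
E
```

```text
1.3 [0.42642924 0.02389659 0.3711537 ] [ 1.23  0.21 -0.26 -0.    0.03  1.22] [(array([ 8.78, -7.62,  3.61]), np.float64(0.26)), (array([ 8.78, -7.62, 11.81]), np.float64(0.26))]
```

send_rows(series=[[[6.5,-5.5,3],0,8.5],[[6.5,-5.5,3],0,8.5],[[6.5,-5.5,3],0,8.5],[[6.5,-5.5,3],0,8.5],[[6.5,-5.5,3],0,8.5]])

```text
time: 1.8
position: [0.4481, 0.1035, 0.3414]
tool_rot: [0.954, 0.299, -0.0, 0.0]
wrist_force: [0.8, 0.1, 0.2]
opening: 1.001
finger_force: 0.0
```

```bash
python3 - <<'E'
from h import *; from station import bot
s=bot.get_state(); print(s["time"],s["position"],s["joint_vel"].round(2),[shift(s,[.4549,.1366,z],34.6) for z in (.18,.098)])
c=bot.camera_params("wrist"); p,d=bot.read_camera("wrist"); np.save("w1.npy",d); cv2.imwrite("pics/w1.png",p[:,:,::-1]); print(c)
W=cloud(d,c); m=(W[...,2]>.09)&(W[...,2]<.125)&(d>0); cv2.imwrite("pics/w1m.png",m*255)
E
```

```text
1.8 [0.44812373 0.10349425 0.34137866] [-0.02 -0.01 -0.    0.   -0.    0.  ] [(array([ 2.45, -2.33,  0.64]), np.float64(0.24)), (array([ 2.46, -2.33,  8.84]), np.float64(0.24))]
{'camera_matrix': array([[408.24829103,   0.        , 323.56906646],
       [  0.        , 408.24829103, 239.95255491],
       [  0.        ,   0.        ,   1.        ]]), 'R': array([[ 5.71049498e-01, -8.20915470e-01,  5.12328302e-04],
       [-7.89441208e-01, -5.48983839e-01,  2.74589373e-01],
       [-2.25133404e-01, -1.57208576e-01, -9.61561446e-01]]), 't': array([-0.17092354,  0.39123938,  0.43504843])}[ WARN:0@1.838] global loadsave.cpp:1063 imwrite_ Unsupported depth image for selected encoder is fallbacked to CV_8U.
```

View pics/w1.png

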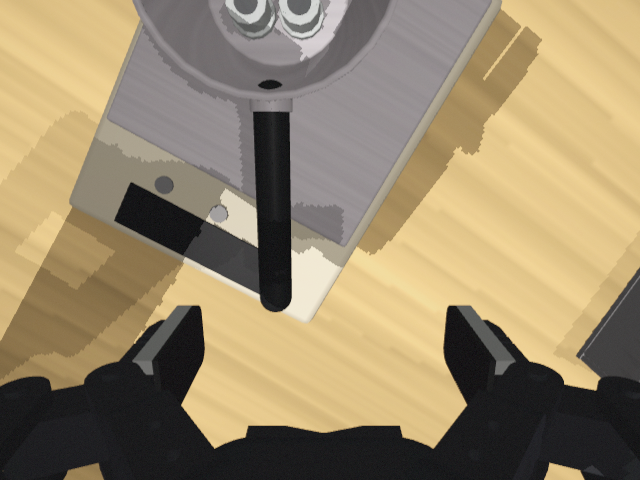

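The handle runs from (271,110) to its tip at (275,310). The fingers are at columns 190 and 458, so they still need to shift left and forward. I'll refine the handle line with the wrist depth.

```bash
python3 - <<'E'
from h import *; from station import bot
s=bot.get_state(); c=bot.camera_params("wrist"); W=cloud(np.load("w1.npy"),c)
P=[]
for v in range(115,306,5):
    w=W[v,235:310]; k=w[(w[:,2]>.098)&(w[:,2]<.115)]; P.append(k.mean(0))
P=np.array(P); vx,vy,x,y=cv2.fitLine(P[:,:2].astype(np.float32),cv2.DIST_HUBER,0,.01,.01).ravel()
if vx<0: vx,vy=-vx,-vy
w=W[100:330,230:320].reshape(-1,3); w=w[(w[:,2]>.09)&(w[:,2]<.115)]; u=np.array([vx,vy]); pr=(w[:,:2]-[x,y])@u
tip=np.array([x,y])+u*np.percentile(pr,.3); yaw=np.degrees(np.arctan2(vy,vx)); print("tip",tip,"yaw",yaw,"pan axis",tip+.165*u,"ztop",P[:,2].mean())
g=tip+.049*u; print("grip",g,[shift(s,[*g,z],yaw) for z in (.18,.098)])
E
```

```text
tip [0.40823955 0.10758802] yaw 34.168316 pan axis [0.54475911 0.20025631] ztop 0.10572693388351308
grip [0.44878172 0.13510769] [(array([ 1.87, -2.6 ,  0.65]), np.float64(0.61)), (array([ 1.87, -2.6 ,  8.85]), np.float64(0.61))]
```

send_rows(series=[[[1.9,-2.6,0],0.6,8.5],[[1.9,-2.6,4],0.6,8.5],[[1.9,-2.6,8],0.6,8.5],[[1.9,-2.6,9.0],0.6,8.5],[[1.9,-2.6,9.0],0.6,3],[[1.9,-2.6,9.0],0.6,0],[[1.9,-2.6,9.0],0.6,0],[[1.9,-2.6,9.0],0.6,0],[[1.9,-2.6,9.0],0.6,0],[[1.9,-2.6,9.0],0.6,0],[[1.9,-2.6,9.0],0.6,0],[[1.9,-2.6,9.0],0.6,0]], newtons=100)

```text
time: 3.05
position: [0.4489, 0.1363, 0.2516]
tool_rot: [0.956, 0.295, 0.0, 0.0]
wrist_force: [-0.7, -1.5, 4.5]
opening: 0.171
finger_force: 97.8
```

send_rows(series=[[[0,0,-1],0,0],[[0,0,-2],0,0],[[0,0,-3.5],0,0],[[0,0,-5],0,0],[[0,0,-7],0,0],[[0,0,-9],0,0],[[0,0,-10],0,0],[[0,0,-10],0,0]], newtons=120)

```text
time: 3.85
position: [0.4491, 0.1365, 0.3526]
tool_rot: [0.956, 0.295, 0.001, 0.0]
wrist_force: [0.2, 0.7, -3.2]
opening: 0.171
finger_force: 117.9
```

```bash
cat >> h.py <<'E'
def tilt(d,c,s,show=True):
    """pan points near grasp, in heading frame (forward, side, z) relative to the grasp point"""
    W=cloud(d,c); R,p=pose(s); M=R.as_matrix(); g=p+.155*M[:,2]; f=M[:,0]*1.; f[2]=0; f/=np.linalg.norm(f)
    return (W-g)@np.array([f,[-f[1],f[0],0],[0,0,1]]).T
E
python3 - <<'E'
from h import *; from station import bot
s=bot.get_state(); c=bot.camera_params("scene"); p,d=bot.read_camera("scene"); cv2.imwrite("pics/s2.png",p[100:440,260:640,::-1])
print(s["wrist_force"],s["torque"],s["finger_force"],s["opening"],s["joint_positions"].round(2))
E
```

```text
[ 0.20994713  0.71132413 -3.21816235] [-0.2416643   0.31073141 -0.01010025] 117.90445804595947 0.17105099310539024 [ 0.06  0.4   1.87 -0.    0.87  1.03]
```

View pics/s2.png

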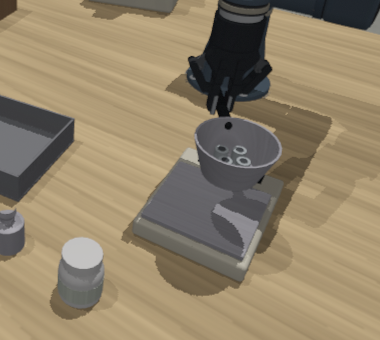

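```bash
cat >> h.py <<'E'
TC=np.array([.5987,-.2351]); TY=9.5
def tray(x,y=0):
    a=np.radians(TY); return TC+[x*np.cos(a)-y*np.sin(a),x*np.sin(a)+y*np.cos(a)]
E
python3 - <<'E'
from h import *; from station import bot
s=bot.get_state(); print([shift(s,[*tray(-.1),z],TY) for z in (.19,.13)])
E
```

```text
[(array([-17.63,  34.94,   0.67]), np.float64(24.78)), (array([-17.63,  34.94,   6.67]), np.float64(24.78))]
```

send_rows(series=[[[-0.7,1.5,0],1,0],[[-2,4.2,0],3,0],[[-3.8,7.6,0],5.5,0],[[-5.6,11,0],8,0],[[-7.4,14.6,0],10.5,0],[[-9.2,18.2,0],13,0],[[-11,21.8,0],15.5,0],[[-12.8,25.4,0],18,0],[[-14.5,28.8,0],20.5,0],[[-16,31.8,0.2],22.5,0],[[-17.1,34,0.4],24,0],[[-17.6,34.9,0.7],24.8,0]])

```text
time: 5.1
position: [0.5001, -0.2536, 0.3429]
tool_rot: [0.997, 0.081, -0.0, 0.0]
wrist_force: [0.4, 0.5, -3.0]
opening: 0.172
finger_force: 117.9
```

send_rows(series=[[[0,0,1],0,0],[[0,0,2.5],0,0],[[0,0,4],0,0],[[0,0,5.5],0,0],[[0,0,6],0,0],[[0,0,6],0,0]])

```text
time: 5.7
position: [0.4995, -0.2495, 0.2828]
tool_rot: [0.997, 0.083, -0.002, -0.002]
wrist_force: [0.2, 0.0, -2.8]
opening: 0.171
finger_force: 118.0
```

send_rows(series=[[[0,0,0],0,0],[[0,0,0],0,0],[[0,0,0],0,0]], newtons=40)

```text
time: 6.0
position: [0.5003, -0.2512, 0.285]
tool_rot: [0.997, 0.083, 0.001, 0.0]
wrist_force: [1.0, 0.1, -4.2]
opening: 0.176
finger_force: 117.9
```

```bash
python3 - <<'E'
from h import *; from station import bot
s=bot.get_state(); print(s["position"],s["wrist_force"],s["torque"],s["finger_force"],s["opening"],shift(s,[*tray(-.1),.13],TY))
c=bot.camera_params("scene"); p,d=bot.read_camera("scene"); cv2.imwrite("pics/s3.png",p[100:440,140:520,::-1])
E
```

```text
[ 0.50029364 -0.2511667   0.28501986] [ 1.01209913  0.1079296  -4.23255558] [-0.06042535  0.33340382  0.04215003] 117.94623613357544 0.17629063333252457 (array([-0.05,  0.02,  0.  ]), np.float64(-0.02))
```

View pics/s3.png

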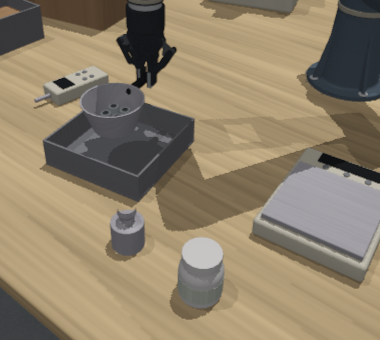

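The pan is held level above the tray. The finger force hasn't dropped yet, so I'll keep lowering the grip.

send_rows(series=[[[0,0,0],0,0],[[0,0,0],0,0],[[0,0,0],0,0],[[0,0,0],0,0]], newtons=20)

```text
time: 6.45
position: [0.5001, -0.2512, 0.2843]
tool_rot: [0.997, 0.083, -0.0, -0.0]
wrist_force: [-0.2, 0.7, -4.2]
opening: 0.173
finger_force: 117.9
```

```bash
python3 - <<'E'
from h import *; from station import bot
s=bot.get_state(); print(s["time"],s["wrist_force"],s["torque"],s["finger_force"],s["opening"],shift(s,[*tray(-.1),.13],TY))
c=bot.camera_params("scene"); p,d=bot.read_camera("scene"); cv2.imwrite("pics/s4.png",p[100:440,140:520,::-1])
E
```

```text
6.45 [-0.19018822  0.65127211 -4.22186269] [-0.08370735  0.34109383  0.01523036] 117.93727040290833 0.17325431628309068 (array([-0.01,  0.04, -0.07]), np.float64(-0.03))
```

send_rows(series=[[[0,0,0],0,1.4],[[0,0,0],0,1.4]], newtons=20)

```text
time: 6.7
position: [0.5001, -0.2512, 0.2843]
tool_rot: [0.997, 0.083, 0.0, -0.0]
wrist_force: [-0.8, 1.0, -2.4]
opening: 0.174
finger_force: 117.9
```

send_rows(series=[[[0,0,0],0,1.5]], newtons=20)

```text
time: 6.8
position: [0.5001, -0.2512, 0.2843]
tool_rot: [0.997, 0.083, -0.0, -0.0]
wrist_force: [-0.4, 0.8, -2.7]
opening: 0.181
finger_force: 90.6
```

send_rows(series=[[[0,0,0],0,1.55]], newtons=20)

```text
time: 6.9
position: [0.5001, -0.2512, 0.2843]
tool_rot: [0.997, 0.083, -0.0, -0.0]
wrist_force: [0.1, 0.4, -3.9]
opening: 0.19
finger_force: 72.9
```

send_rows(series=[[[0,0,0],0,0]], newtons=20)

```text
time: 7.0
position: [0.5001, -0.2512, 0.2843]
tool_rot: [0.997, 0.083, -0.0, -0.0]
wrist_force: [-0.8, -0.5, -3.5]
opening: 0.184
finger_force: 73.0
```

send_rows(series=[[[0,0,0],0,0]], newtons=20)

```text
time: 7.1
position: [0.5001, -0.2512, 0.2843]
tool_rot: [0.997, 0.083, 0.0, -0.0]
wrist_force: [-0.3, 0.3, -4.0]
opening: 0.189
finger_force: 73.0
```

send_rows(series=[[[0,0,0],0,1.63]], newtons=20)

```text
time: 7.2
position: [0.5001, -0.2512, 0.2843]
tool_rot: [0.997, 0.083, 0.0, 0.0]
wrist_force: [0.2, 0.6, -3.3]
opening: 0.192
finger_force: 46.1
```

send_rows(series=[[[0,0,0],0,1.68]], newtons=20)

```text
time: 7.3
position: [0.5002, -0.2512, 0.2844]
tool_rot: [0.997, 0.083, 0.0, 0.0]
wrist_force: [0.3, -0.4, -1.9]
opening: 0.197
finger_force: 30.3
```

send_rows(series=[[[0,0,0],0,1.68]], newtons=20)

```text
time: 7.4
position: [0.5003, -0.2512, 0.2844]
tool_rot: [0.997, 0.083, 0.0, 0.0]
wrist_force: [-0.3, 0.2, -2.6]
opening: 0.195
finger_force: 30.7
```

```bash
python3 - <<'E'
from h import *; from station import bot
s=bot.get_state(); print(s["time"],s["wrist_force"],s["torque"],s["finger_force"],s["opening"])
c=bot.camera_params("scene"); p,d=bot.read_camera("scene"); cv2.imwrite("pics/s5.png",p[100:440,140:520,::-1])
E
```

```text
7.4 [-0.30567732  0.17625357 -2.59873045] [-0.01093407  0.14295587  0.01698268] 30.744380950927734 0.19470923426234893
```

View pics/s5.png

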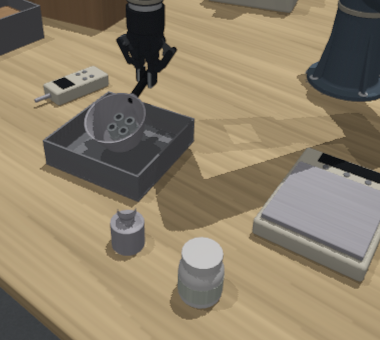

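send_rows(series=[[[1,0,-0.7],0,1.68],[[2,0,-1.4],0,1.68],[[3,0,-2],0,1.68],[[4,0,-2.6],0,1.68],[[5,0,-3.1],0,1.68],[[6,0,-3.6],0,1.68],[[6.5,0,-3.8],0,1.68],[[7,0,-3.9],0,1.68],[[7.5,0,-4],0,1.68],[[7.5,0,-4],0,1.68]])

```text
time: 8.45
position: [0.5726, -0.2389, 0.3244]
tool_rot: [0.997, 0.083, -0.004, -0.0]
wrist_force: [-6.0, -1.1, 1.7]
opening: 0.197
finger_force: 32.3
```

```bash
cat > snap.py <<'E'
import sys
from h import *; from station import bot
n=sys.argv[1]; s=bot.get_state(); p,d=bot.read_camera("scene"); c=bot.camera_params("scene")
cv2.imwrite(f"pics/{n}.png",p[100:440,140:520,::-1])
print(s["time"],s["position"],s["wrist_force"].round(1),s["torque"].round(2),s["finger_force"],s["opening"])
E
python3 snap.py s6
```

```text
8.45 [ 0.57263602 -0.23891164  0.32436459] [-6.  -1.1  1.7] [-0.23  1.33 -0.02] 32.288628816604614 0.19727855370021083
```

View pics/s6.png

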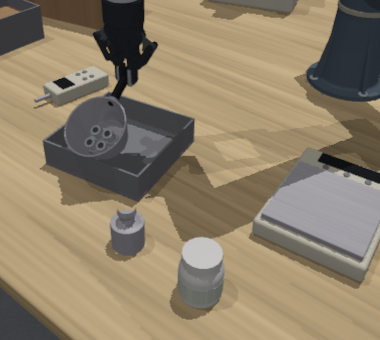

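Rim at the far wall near (65,140) in the crop, tilt about 50°, bushings still inside. I'll lift and back off so it droops, and measure the tilt numerically.

```bash
cat > est.py <<'E'
from h import *; from station import bot
def panpose(s,D):
    best=[]
    Q=np.concatenate([tilt(d,c,s).reshape(-1,3)[::1] for d,c in D]); 
    Q=Q[(np.abs(Q[:,1])<.075)&(np.linalg.norm(Q,axis=1)<.2)&(np.linalg.norm(Q,axis=1)>.05)]
    g=np.array(s["position"])[2]-.155; Q=Q[Q[:,2]+g>.012]
    for th in range(-20,151,2):
        a=np.radians(th); e=np.array([np.cos(a),-np.sin(a)]); n=np.array([np.sin(a),np.cos(a)])
        u=Q[:,[0,2]]@e; v=Q[:,[0,2]]@n
        for dr in (-.005,0,.005):
            x=u-.116-dr; z=v+.048; r=np.hypot(x,Q[:,1]); R=.042+z*.02/.062
            k=((z>.0)&(z<.062)&(abs(r-R+.002)<.004)).sum(); best.append((int(k),th,dr))
    best.sort(reverse=True); return best[:3]
def look():
    s=bot.get_state(); D=[]
    for n in ("scene","top"):
        p,d=bot.read_camera(n); D.append((d,bot.camera_params(n)))
    g=np.array(s["position"]); v=np.radians(-TY); q=g[:2]-TC
    print("t",s["time"],"tray xy",(np.cos(v)*q[0]-np.sin(v)*q[1]).round(3),(np.sin(v)*q[0]+np.cos(v)*q[1]).round(3),"gz",(g[2]-.155).round(4),"F",s["wrist_force"].round(1),"T",s["torque"].round(2),"ff",round(s["finger_force"],1),round(s["opening"],3))
    print("tilt",panpose(s,D)); return s,D
if __name__=="__main__": look()
E
python3 est.py
```

```text
t 8.5 tray xy -0.026 0.001 gz 0.1693 F [-6.3 -1.9  0.9] T [-0.3   1.3  -0.06] ff 32.3 0.197
tilt [(3139, 32, 0.005), (2788, 30, 0.005), (2674, 34, 0.005)]
```

send_rows(series=[[[-1,0,0],0,1.68],[[-2,0,-0.4],0,1.68],[[-2,0,-0.8],0,1.68],[[-2,0,-0.8],0,1.71],[[-2,0,-0.8],0,1.71],[[-2,0,-0.8],0,1.71]], newtons=20)

```text
time: 9.2
position: [0.5546, -0.2421, 0.3323]
tool_rot: [0.997, 0.083, 0.0, 0.0]
wrist_force: [-0.2, -0.8, -3.3]
opening: 0.205
finger_force: 23.4
```

```bash
python3 est.py
```

```text
t 9.2 tray xy -0.045 0.0 gz 0.1773 F [-0.2 -0.8 -3.3] T [-0.1   0.26 -0.06] ff 23.4 0.205
tilt [(2791, 42, 0.005), (2694, 40, 0.005), (2243, 38, 0.005)]
```

send_rows(series=[[[0,0,0],0,1.74],[[0,0,0],0,1.74],[[0,0,0],0,1.74]], newtons=20)

```text
time: 9.6
position: [0.5544, -0.2421, 0.3322]
tool_rot: [0.997, 0.083, -0.0, -0.0]
wrist_force: [0.7, 0.6, -4.0]
opening: 0.203
finger_force: 15.5
```

```bash
python3 est.py
```

```text
t 9.6 tray xy -0.045 0.0 gz 0.1772 F [ 0.7  0.6 -4. ] T [-0.04  0.27 -0.01] ff 15.5 0.203
tilt [(2261, 54, 0.005), (2096, 56, 0.005), (1958, 52, 0.005)]
```

send_rows(series=[[[0,0,0],0,1.77],[[0,0,0],0,1.77],[[0,0,0],0,1.77]], newtons=20)

```text
time: 10.0
position: [0.5543, -0.2421, 0.3323]
tool_rot: [0.997, 0.083, -0.0, -0.0]
wrist_force: [-0.5, -0.7, -3.8]
opening: 0.211
finger_force: 7.6
```

```bash
python3 est.py
```

```text
t 10.0 tray xy -0.045 0.0 gz 0.1773 F [-0.5 -0.7 -3.8] T [-0.01  0.13  0.02] ff 7.6 0.211
tilt [(1557, 72, 0.005), (1373, 74, 0.005), (1312, 70, 0.005)]
```

Tilt is 72°. Free hanging would stop near 78°, so I'll push the rim's sides into the tray's front-right corner to tip it past 90°. That leaves the corner pocket clear for the bushings.

```bash
python3 - <<'E'
from h import *; from station import bot
s=bot.get_state()
for d,z in ((.13,.19),(.02,.188)): print(d,shift(s,[*tray(.105-d*.707,-.105+d*.707),z],TY-45))
E
```

```text
0.13 (array([ 5.81,  1.35, -1.27]), np.float64(44.98))
0.02 (array([13.59,  9.12, -1.07]), np.float64(44.98))
```

send_rows(series=[[[0,0,0],0,0],[[0,0,-0.6],0,0],[[1,0.2,-1.3],6,0],[[2,0.5,-1.3],13,0],[[3,0.7,-1.3],20,0],[[4,1,-1.3],27,0],[[5,1.2,-1.3],34,0],[[5.8,1.4,-1.3],41,0],[[5.8,1.4,-1.3],45,0],[[5.8,1.4,-1.3],45,0]], newtons=20)

```text
time: 11.1
position: [0.6141, -0.2463, 0.3455]
tool_rot: [0.952, -0.305, 0.0, -0.0]
wrist_force: [0.4, -0.1, -3.6]
opening: 0.203
finger_force: 19.7
```

```bash
python3 est.py
```

```text
t 11.1 tray xy 0.013 -0.014 gz 0.1905 F [ 0.4 -0.1 -3.6] T [0.02 0.05 0.02] ff 19.7 0.203
tilt [(2296, 74, 0.005), (2184, 76, 0.005), (1886, 72, 0.005)]
```

send_rows(series=[[[1,0,0],0,0],[[2,0,0],0,0],[[3,0,0],0,0],[[4,0,0],0,0],[[5,0,0],0,0],[[6,0,0],0,0],[[6,0,0],0,0]])

```text
time: 11.9
position: [0.6637, -0.2822, 0.3448]
tool_rot: [0.952, -0.305, 0.001, 0.0]
wrist_force: [-0.1, 1.2, -2.0]
opening: 0.202
finger_force: 20.1
```

```bash
python3 est.py
```

```text
t 11.9 tray xy 0.056 -0.057 gz 0.1898 F [-0.1  1.2 -2. ] T [0.12 0.25 0.01] ff 20.1 0.202
tilt [(1861, 94, 0.005), (1747, 92, 0.005), (1655, 96, 0.005)]
```

send_rows(series=[[[1,0,0],0,0],[[2,0,0],0,0],[[3,0,0],0,0],[[4,0,0],0,0],[[4.5,0,0],0,0],[[4.5,0,0],0,0],[[4.5,0,0],0,0]])

```text
time: 12.7
position: [0.6992, -0.3073, 0.345]
tool_rot: [0.952, -0.305, -0.0, -0.0]
wrist_force: [-1.8, 0.8, -2.7]
opening: 0.204
finger_force: 19.7
```

```bash
python3 est.py; python3 snap.py s7
```

```text
t 12.7 tray xy 0.087 -0.088 gz 0.19 F [-1.8  0.8 -2.7] T [0.23 0.31 0.03] ff 19.7 0.204
tilt [(1388, 110, 0.005), (1384, 112, 0.005), (1190, 114, 0.005)]
12.8 [ 0.69919411 -0.30722533  0.3454768 ] [-2.7  1.6 -2.8] [ 0.18  0.36 -0.02] 19.654301404953003 0.2032577332499353
```

View pics/s7.png

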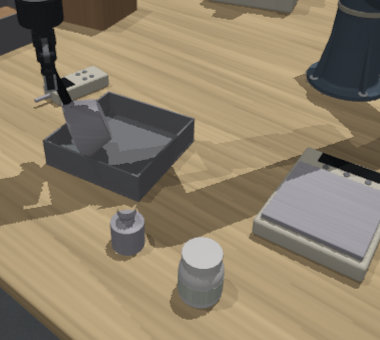

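send_rows(series=[[[0,0,0],0,0],[[0,0,0],0,0],[[-1,0,-0.5],0,0],[[-3,0,-1],0,0],[[-5,0,-2],0,0],[[-7,0,-3],0,0],[[-8,0,-3],0,0],[[-5,0,-3],0,0],[[-8,0,-3],0,0],[[-8,0,-3],0,0],[[-8,0,-3],0,0],[[-8,0,-3],0,0]], newtons=70)

```text
time: 14.05
position: [0.6348, -0.2614, 0.3761]
tool_rot: [0.952, -0.305, 0.002, 0.0]
wrist_force: [-0.1, 0.5, -1.8]
opening: 0.191
finger_force: 69.4
```

```bash
python3 - <<'E'
from est import *
s,D=look(); p,d=bot.read_camera("top"); a=cv2.resize(p[180:320,300:440],(560,560),interpolation=cv2.INTER_CUBIC); cv2.imwrite("pics/t8.png",a[:,:,::-1])
E
```

```text
t 14.05 tray xy 0.031 -0.032 gz 0.2211 F [-0.1  0.5 -1.8] T [-0.08 -0.08 -0.04] ff 69.4 0.191
tilt [(1795, 108, 0.005), (1666, 110, 0.005), (1648, 106, 0.005)]
```

View pics/t8.png

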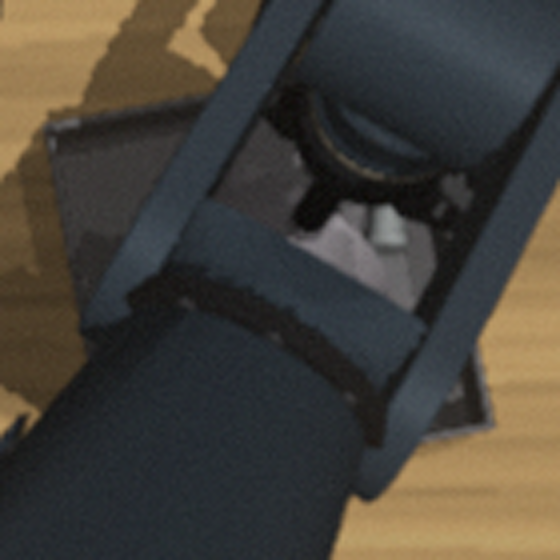

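One bushing is visible at (388,228); the arm hides the rest. I'll check the pan's weight and swing clear.

```bash
python3 - <<'E'
from h import *; from station import bot
F=[];cams=["scene","wrist"]
for i in range(8):
    p,d=bot.read_camera(cams[i%2]); s=bot.get_state(); F.append(s["wrist_force"]); c=bot.camera_params(cams[i%2])
    if i<2:
        W=cloud(d,c); a=np.radians(-TY); q=W[...,:2]-TC; x=np.cos(a)*q[...,0]-np.sin(a)*q[...,1]; y=np.sin(a)*q[...,0]+np.cos(a)*q[...,1]
        m=(abs(x)<.1)&(abs(y)<.1)&(W[...,2]>.011)&(W[...,2]<.045)&(d>0); n,l,st,ce=cv2.connectedComponentsWithStats(m.astype(np.uint8))
        for k in range(1,n):
            if st[k,4]>25: j=l==k; print(cams[i],st[k,4],x[j].mean().round(3),y[j].mean().round(3),W[...,2][j].max().round(3),np.ptp(x[j]).round(3),np.ptp(y[j]).round(3))
print(np.mean(F,0),np.std(F,0))
print([shift(s,[*tray(x,y),z],TY) for x,y,z in ((-.03,.06,.26),)],s["joint_positions"].round(2))
E
```

```text
scene 324 0.046 -0.066 0.036 0.071 0.054
wrist 2776 0.062 -0.07 0.037 0.049 0.056
wrist 1012 0.019 -0.079 0.032 0.031 0.027
wrist 141 -0.0 -0.002 0.045 0.02 0.02
[ 0.09883395 -0.07992055 -2.12407733] [0.18961927 0.3849238  0.3321634 ]
[(array([-10.76,  -2.16,  -3.98]), np.float64(-45.03))] [-0.55  0.64  1.3   0.    1.2   1.64]
```

```bash
python3 - <<'E'
from h import *; from station import bot
s=bot.get_state(); print([shift(s,[*tray(x,y),z],TY+90) for x,y,z in ((-.02,.21,.25),)],tray(-.02,.21))
E
```

```text
[(array([-20.66, -13.47,  -2.98]), np.float64(44.97))] [ 0.54431429 -0.03128098]
```

send_rows(series=[[[0,0,-3],-4,0],[[-2,-1.3,-3],-12,0],[[-5,-3.3,-3],-20,0],[[-8,-5.3,-3],-28,0],[[-11,-7.2,-3],-36,0],[[-14,-9.2,-3],-44,0],[[-17,-11.2,-3],-52,0],[[-19.5,-12.7,-3],-60,0],[[-20.7,-13.5,-3],-68,0],[[-20.7,-13.5,-3],-76,0],[[-20.7,-13.5,-3],-84,0],[[-20.7,-13.5,-3],-90,0]])

```text
time: 15.8
position: [0.5441, -0.0304, 0.4056]
tool_rot: [0.888, 0.46, 0.0, 0.0]
wrist_force: [-0.3, 0.4, -2.1]
opening: 0.191
finger_force: 69.3
```

send_rows(series=[[[0,0,0],-8,0],[[0,0,0],-16,0],[[0,0,0],-24,0],[[0,0,0],-32,0],[[0,0,0],-40,0],[[0,0,0],-45,0],[[0,0,0],-45,1.65],[[0,0,0],-45,1.76],[[0,0,0],-45,1.76],[[0,0,0],-45,1.76]], newtons=20)

```text
time: 16.8
position: [0.5442, -0.0307, 0.4053]
tool_rot: [0.647, 0.763, 0.0, -0.0]
wrist_force: [-0.9, -0.7, -1.6]
opening: 0.208
finger_force: 9.8
```

```bash
python3 - <<'E'
from est import *
s,D=look(); print(shift(s,[*tray(-.02,.21),.25],TY+90),s["joint_positions"].round(2))
d,c=D[1]; W=cloud(d,c); a=np.radians(-TY); q=W[...,:2]-TC; x=np.cos(a)*q[...,0]-np.sin(a)*q[...,1]; y=np.sin(a)*q[...,0]+np.cos(a)*q[...,1]
m=(abs(x)<.102)&(abs(y)<.102)&(W[...,2]>.012)&(W[...,2]<.05)&(d>0); n,l,st,ce=cv2.connectedComponentsWithStats(m.astype(np.uint8))
for k in range(1,n):
    if st[k,4]>15: j=l==k; print(st[k,4],x[j].mean().round(3),y[j].mean().round(3),W[...,2][j].max().round(3),np.ptp(x[j]).round(3),np.ptp(y[j]).round(3))
p,_=bot.read_camera("top"); cv2.imwrite("pics/t9.png",p[130:380,120:520,::-1])
E
```

```text
t 16.8 tray xy -0.02 0.211 gz 0.2503 F [-0.9 -0.7 -1.6] T [ 0.12  0.07 -0.01] ff 9.8 0.208
tilt [(2984, 106, 0.005), (2954, 108, 0.005), (2372, 104, 0.005)]
(array([-0.06,  0.01,  0.03]), np.float64(-0.07)) [-0.26  0.42  1.63  0.    1.09 -0.43]
291 0.062 -0.07 0.039 0.047 0.056
119 0.019 -0.078 0.033 0.031 0.026
```

send_rows(series=[[[0,0,3],0,0],[[0,0,6.5],0,0],[[-1.2,0,6.5],0,0],[[-3.2,0,5.8],0,0],[[-5.3,0,5.0],0,0],[[-7.2,0,4.6],0,0],[[-9.1,0,4.3],0,0],[[-11,0,4.3],0,0],[[-12.9,0,4.5],0,0],[[-14.8,0,5],0,0],[[-16.6,0,5.7],0,0],[[-16.6,0,5.7],0,0]], newtons=20)

```text
time: 18.15
position: [0.5719, -0.1974, 0.347]
tool_rot: [0.647, 0.762, -0.0, 0.0]
wrist_force: [-0.8, 0.7, -0.3]
opening: 0.203
finger_force: 19.6
```

```bash
python3 est.py
```

```text
t 18.15 tray xy -0.02 0.042 gz 0.192 F [-0.8  0.7 -0.3] T [ 0.12  0.04 -0.01] ff 19.6 0.203
tilt [(2661, 44, 0.005), (2541, 42, 0.005), (2105, 46, 0.005)]
```

send_rows(series=[[[-1.5,0,1],0,0],[[-2.9,0,2.0],0,0],[[-4.3,0,3.4],0,0],[[-5.5,0,4.9],0,0],[[-6.4,0,6.5],0,0],[[-7,0,7.7],0,0],[[-7.2,0,8.4],0,0],[[-7.2,0,8.4],0,0]])

```text
time: 19.05
position: [0.5833, -0.2661, 0.263]
tool_rot: [0.646, 0.763, -0.0, -0.0]
wrist_force: [0.2, -1.2, 0.8]
opening: 0.201
finger_force: 19.5
```

```bash
python3 est.py
```

```text
t 19.05 tray xy -0.02 -0.028 gz 0.108 F [ 0.2 -1.2  0.8] T [-0.13 -0.04  0.02] ff 19.5 0.201
tilt [(2327, 0, 0.005), (2314, -2, 0.005), (2002, -4, 0.005)]
```

send_rows(series=[[[0,0,0],0,0],[[0,0,0],0,0],[[0,0,0],0,0],[[0,0,-1],0,0],[[0,0,-3],0,0],[[0,0,-5],0,0],[[0,0,-6],0,0],[[0,0,-6],0,0]], newtons=110)

```text
time: 19.95
position: [0.5838, -0.2655, 0.3262]
tool_rot: [0.646, 0.763, 0.0, 0.002]
wrist_force: [-0.5, -0.3, -2.8]
opening: 0.174
finger_force: 107.5
```

```bash
python3 - <<'E'
from est import *
s,D=look(); print([shift(s,[.544,.0606,z],99.5) for z in (.168,.115,.098)])
E
```

```text
t 19.95 tray xy -0.02 -0.028 gz 0.1712 F [-0.5 -0.3 -2.8] T [-0.26 -0.09 -0.01] ff 107.5 0.174
tilt [(2641, 2, 0.005), (2413, 0, 0.005), (2214, 4, 0.005)]
[(array([32.86,  1.41,  0.25]), np.float64(-0.02)), (array([32.87,  1.39,  5.55]), np.float64(-0.02)), (array([32.88,  1.39,  7.25]), np.float64(-0.02))]
```

send_rows(series=[[[1.5,0.1,0],0,0],[[4.5,0.2,0],0,0],[[8,0.4,0],0,0],[[11.5,0.5,0],0,0],[[15,0.6,0],0,0],[[18.5,0.8,0],0,0],[[22,1,0],0,0],[[25.5,1.1,0],0,0],[[29,1.3,0],0,0],[[31.5,1.4,0.2],0,0],[[32.9,1.4,1],0,0],[[32.9,1.4,2.5],0,0]])

```text
time: 21.25
position: [0.5421, 0.0637, 0.2989]
tool_rot: [0.645, 0.764, 0.0, -0.0]
wrist_force: [0.8, -0.7, -2.2]
opening: 0.171
finger_force: 107.5
```

send_rows(series=[[[0,0,1],0,0],[[0,0,2],0,0],[[0,0,2.5],0,0],[[0,0,2.5],0,0]])

```text
time: 21.65
position: [0.5429, 0.0608, 0.2732]
tool_rot: [0.647, 0.763, -0.001, -0.001]
wrist_force: [0.2, -0.7, -2.0]
opening: 0.171
finger_force: 107.5
```

```bash
python3 - <<'E'
from est import *
s,D=look(); print([shift(s,[.544,.0606,z],99.5) for z in (.115,.098)])
W=cloud(*D[1])[230:360,120:260].reshape(-1,3); print("rim z",np.percentile(W[(W[:,2]>.1)&(np.hypot(W[:,0]-.524,W[:,1]-.178)<.07)],[5,95],axis=0))
W=cloud(*D[0]).reshape(-1,3); W=W[(W[:,2]>.09)&(np.hypot(W[:,0]-.524,W[:,1]-.178)<.08)]
print("scene",np.percentile(W,[2,98],axis=0))
E
```

```text
t 21.65 tray xy -0.006 0.301 gz 0.1182 F [ 0.2 -0.7 -2. ] T [-0.23 -0.01 -0.  ] ff 107.5 0.171
tilt [(2691, 2, 0.005), (2569, 0, 0.005), (2240, 4, 0.005)]
[(array([-0.04,  0.14,  0.32]), np.float64(-0.09)), (array([-0.04,  0.14,  2.02]), np.float64(-0.09))]
rim z [[0.4874369  0.10943976 0.11876379]
 [0.54196054 0.13769267 0.50639794]]
scene [[0.46665363 0.10593813 0.09231059]
 [0.57922994 0.23601682 0.50589141]]
```

send_rows(series=[[[0,0,0.7],0,0],[[0,0,1.3],0,0],[[0,0,1.6],0,0],[[0,0,1.8],0,0],[[0,0,1.8],0,0]])

```text
time: 22.25
position: [0.543, 0.0613, 0.2562]
tool_rot: [0.646, 0.763, -0.0, -0.0]
wrist_force: [-0.3, 0.1, -1.0]
opening: 0.174
finger_force: 107.6
```

send_rows(series=[[[0,0,0],0,1.65],[[0,0,0],0,1.74],[[0,0,0.1],0,1.76],[[0,0,0.2],0,1.76],[[0,0,0.2],0,1.76]], newtons=20)

```text
time: 22.75
position: [0.5433, 0.061, 0.2546]
tool_rot: [0.646, 0.763, 0.0, 0.001]
wrist_force: [0.1, -1.7, 2.3]
opening: 0.203
finger_force: 7.6
```

```bash
python3 est.py
```

```text
t 22.75 tray xy -0.006 0.301 gz 0.0996 F [ 0.1 -1.7  2.3] T [-0.36 -0.02  0.04] ff 7.6 0.203
tilt [(2808, 0, 0.005), (2514, 2, 0.005), (2475, -2, 0.005)]
```

send_rows(series=[[[0,0,0],0,1.8],[[0,0,0],0,1.9],[[0,0,0],0,2.2],[[0,0,0],0,3.5],[[0,0,0],0,6],[[0,0,0],0,6],[[0,0,-2],0,6],[[0,0,-5],0,6],[[0,0,-9],0,6],[[0,0,-14],0,6],[[0,0,-18],0,6],[[0,0,-18],0,6]])

```text
time: 24.05
position: [0.5445, 0.0614, 0.4406]
tool_rot: [0.646, 0.763, 0.004, 0.006]
wrist_force: [0.5, 0.2, -1.1]
opening: 0.704
finger_force: 0.0
```

send_rows(series=[[[-3,0,0],0,6],[[-7,0,0],0,6],[[-11,0,0],0,6],[[-11,0,0],0,6],[[-11,0,0],0,6]])

```text
time: 24.55
position: [0.5609, -0.048, 0.4332]
tool_rot: [0.647, 0.762, -0.0, -0.001]
wrist_force: [0.9, 1.0, -0.3]
opening: 0.704
finger_force: 0.0
```

```bash
python3 - <<'E'
from est import *
p,d=bot.read_camera("top"); W=cloud(d,bot.camera_params("top"))
q=W[150:370,110:300].reshape(-1,3); q=q[(q[:,2]>.106)&(q[:,2]<.118)]; q=q[np.hypot(q[:,0]-.524,q[:,1]-.178)<.075]; print("rim",np.percentile(q,[1,50,99],axis=0).round(4))
a=p[140:340,120:520]; cv2.imwrite("pics/t10.png",cv2.resize(a,(800,400),interpolation=cv2.INTER_CUBIC)[:,:,::-1]); print(bot.get_state()["time"])
E
```

```text
rim [[0.4667 0.1574 0.1061]
 [0.5378 0.2247 0.1109]
 [0.5835 0.2454 0.1159]]
24.6
```

View pics/t10.png

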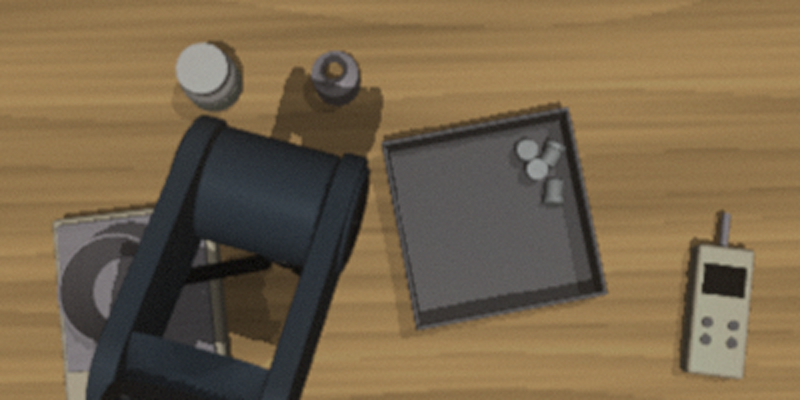

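All four bushings lie in the tray near (540,165). The pan stands on the plate around (115,290), and the jar, weight and gauge have not moved. I'm handing the job in.

```bash
python3 -c "
from station import bot
print(bot.finish_job())"
```

```text
the job is handed in; nothing more can be done
None
```

The job is handed in at about 24.6 s: all four bushings are in the tray, the empty pan is upright and released near the centre of the scale's plate, and the weight, gauge and jar look undisturbed in the final picture.

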